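# Pop the breaker flap on the bench power box and put the tripped breaker back on

## Robot

A 6-joint arm with a two-finger parallel gripper is mounted at the origin on the work surface. World frame = base frame: x ahead of the robot, y to its left, z up, the work surface at z = 0. Lengths are in mm, angles in rad, forces in N, time in s.
With the tool pointing down it reaches from about 400 to 925 mm from the base axis. Payload 12.5 kg.
Tool frame: the origin (TCP) lies midway between the tips of the shut fingers; the grasp point (between the pads) lies 19 mm behind it; z points along the fingers, y is the direction in which the jaws open and shut (so a half turn about z gives the same grasp; the last joint's range is limited). The gripper opens to 95 mm and grips with 3 to 60 N. Pads are 20 mm wide; open, the fingers measure 119 mm over their backs; the gripper's body (75 mm by 180 mm) begins 59 mm behind the grasp point.
Start: joints at [-1.387, 0.491, 1.559, -0, 1.092, -0.106], TCP at [178.623, -598.95, 214.661] pointing down, gripper open.
Joint ranges: [-3.1, 3.1], [-0.84, 2.19], [0.05, 2.79], [-1.13, 4.28], [0.06, 2.93], [-2.69, 2.69]. Speed limits (rad/s): [2.22, 2.22, 2.79, 3.14, 3.14, 3.14].

## Interface

Orientations are given as [roll, pitch, yaw] about the fixed x, y, z axes, in that order (R = Rz(yaw) Ry(pitch) Rx(roll)).
In Python, from cell import env gives the robot as it stands.
- The arm moves only by the tool arm_command, never from a script. Its argument "steps" is a list of rows, each an object of numbers: "dx", "dy", "dz": the shift along the tool's x, y, z as a fraction of full scale; "rx", "ry", "rz": the turn, a rotation vector about the tool's x, y, z as a fraction of full scale; "claw": the gripper command: -1 is fully open, 1 is shut, values between are in proportion. In form: [{"dx": .., "dy": .., "dz": .., "rx": .., "ry": .., "rz": .., "claw": ..}, ...]. A call has 1 to 10 rows; each row shifts and turns the pose as measured when the row begins, along the tool's axes as they then stand; what a row does not reach is not made up. Full scale, the value 1, is 0.8 m for a shift and 90 degrees for a turn. A row lasts 1/8 s, in which the tool goes at most 62.5 mm and 10.7 degrees, less where a joint would pass 70% of its speed; a pose out of reach is approached as far as the arm can. A call with a number of a shift or a turn outside -1 to 1 is refused whole. A call with a gripper value outside its range is refused whole. The fingers move at their own pace and stop on an object; the grip force is fixed at half the most. Time passes only in rows, so rows that do not move let the fingers close. It gives the time, the measured TCP pose, the force and the opening at its end, in the units of the state.
- env.state(): the state, without advancing time (a new reading comes with each control period).
- env.read_camera(name): name is "scene" or "top" or "wrist"; returns (picture, depth): 400x640x3 uint8, red, green, blue; 400x640 float32, mm along the optical axis (not along the pixel's ray), 0 where there is no reading.
- env.get_calibration(name): a dict with "vfov" (degrees; the focal length in pixels is half the picture's height over the tangent of half this angle, whatever the lens; pixels are square), "cx", "cy" (the principal point, pixels), "xyz" and "attitude" of the camera in the world. Camera axes: x right, y up, looking along -z (the intrinsics and any distortion apply to the point x, -y, -z); pixel columns grow to the right and rows downward; lengths in mm; the calibration is good to about 2 mm. A picture is of the moment at which its call begins: read the wrist's pose just before it. get_calibration takes no time and is no camera call; for the wrist camera it gives the pose at the moment of the call.
- env.job_done(): hands the job in, once; it reports no verdict.
The state is a dict: "t": time; "joints": joint angles; "qvel": joint speeds; "tau": joint torques, N m; "eef_pos": TCP position; "tcp_rot": TCP orientation; "ft_force": force on the tool from outside, world axes, zero at the start; "moment": the same for the moment, N m; "opening": opening from 0.0 (shut) to 1.0 (fully open).
Only numpy, scipy, OpenCV 4.12 (cv2) and the standard library are available. Lean on these libraries where they do the work, as an engineer would, in place of code of your own. Each camera call takes 0.05 s, during which the arm holds its last target.

## Task

One breaker on the bench power box has tripped. With the fingertips only, gently press the ribbed thumb patch on the breaker flap down once until it gives, let go so that the flap springs up by itself, and wait to see that it stays open; then push the one lever that lies the other way from its neighbours fully over to on, in line with them. Leave the flap standing open and everything else as it is, grip or lift nothing, and finish clear of it all.

Things in the scene. Friction and masses are not known exactly. Their poses are not given: they have to be found in the camera images.
- powerbox: Grey power box screwed to the bench, 200 (x) x 280 (y) x 100 mm high, three round outlets in its front. Origin under its centre at bench height; x from its front (robot side) to its back, y to the left, z up. Its flat top carries the breaker flap on the left part (x -29 to +55, y -3 to +123 mm) and, on the right, a knob, a meter and a loose cork block.
- flap (a joint): Breaker flap angle, rad: 0 shut and latched, -0.06 pressed home (near edge 4 to 5 mm down, about 5 N, then a firm stop), 2.0 fully open at its stop, leaning back past the hinge. Pressed home and let go, it comes off its push-push catch and springs open in about a second if nothing is in its way. A press of under 3 mm leaves it shut; pushing it fully shut latches it again.
- thumb_patch (a point): Where to press, straight down: middle of the ribbed black thumb patch (18 x 42 mm) on top of the flap, a grey domed plastic cover 84 (x) x 126 (y) mm hinged along its far edge. On the upper surface, 132 mm above the bench when shut, 73 mm from the hinge, 11 mm in from the near edge, which rises and swings away from the robot as the flap opens. Moves with the flap.
- tripped_lever (a joint): Lever of the tripped breaker, one of six equal white 17.5 mm wide breakers in a row along the box's y under the flap; its place in the row changes. Rad: 0 off (leaning to the flap's near edge), 0.84 on (leaning to the hinge, box +x, against its stop); upright at 0.42. It turns stiffly, by about 2 N at its end, and stays where it is left.
- tripped_tip (a point): Middle of the rounded end of the tripped breaker's black lever (10 mm wide along y, 7 mm thick, 22 mm from pivot to end). Off: 124 mm above the bench and 9 mm nearer the robot than the pivot; on: as far beyond it. The pivot is 104 mm, the breakers' faces 106 mm above the bench, 43 mm from the hinge. A curb 108 mm above the bench runs round the row, 36 mm before the pivots.
- live1_lever (a joint): Lever of another breaker in the row, same shape and angle; it starts on (0.84) and stays on.
- live2_lever (a joint): As live1_lever.
- live3_lever (a joint): As live1_lever.
- live4_lever (a joint): As live1_lever.
- live5_lever (a joint): As live1_lever.
- isolator (a joint): Main isolator knob, 38 mm across, on the right part of the box's top. Rad, 0 as it stands; leave it.
- sanding_block_mid (a point): Centre of the loose cork sanding block, 35 x 70 x 28 mm, lying on the right front part of the box's top.
- glue_bottle_mid (a point): Centre of the loose white glue bottle, 56 mm across and 150 mm high, standing on the bench left of the box.
- varnish_jar_mid (a point): Centre of the loose amber jar, 64 mm across and 85 mm high, standing on the bench right of the box.
- screwdriver_grip (a point): Handle of the loose screwdriver lying on the bench in front of the box.
- tuning_peg: Loose dark wooden tuning peg, about 100 mm long, lying on the bench in front of the box; origin under its middle.
- mallet: Loose wooden mallet lying on the bench to the left; origin under its middle.
- carved_neck: Loose dark carved neck blank, about 310 mm long, lying on the bench at the far right; origin under its middle.

How it is judged:
By the outcome, as a careful person would: the job done as asked, in the order asked, and still so for the second after the job is handed in, with the robot touching nothing.
It also fails if it takes over 42 s, if anything falls off the work surface, if the arm or the gripper's body presses on something with over 40 N, if the wrist force passes 120 N, or if a joint passes its speed limit or range.

## Working session

There is one attempt and no reset: what is moved stays moved. The work goes in short steps, Python scripts to look and compute and a tool call to move; the robot and the scene stay as the last step left them, time stands still between calls to the robot, and variables do not carry over. Pictures are saved under pics/ and viewed, and the job is handed in when it is done.

Besides the shell and the picture viewer there is one more tool, called after ">>>" in YAML: its name, and indented under it one key for each argument. arm_command: Moves the arm, as the interface text tells. Its arguments: {"type":"object","properties":{"steps":{"type":"array","items":{"type":"object","properties":{"dx":{"type":"number"},"dy":{"type":"number"},"dz":{"type":"number"},"rx":{"type":"number"},"ry":{"type":"number"},"rz":{"type":"number"},"claw":{"type":"number"}}}}},"required":["steps"]}

```bash
mkdir -p pics; ls; cat > h.py <<'E'
import numpy as np, cv2
from cell import env
from scipy.spatial.transform import Rotation as R
def shot(name,fn):
    cal=env.get_calibration(name); im,d=env.read_camera(name)
    cv2.imwrite('pics/'+fn+'.png',cv2.cvtColor(im,cv2.COLOR_RGB2BGR)); np.savez('pics/'+fn+'.npz',im=im,d=d,cal=np.array(cal,dtype=object))
    return im,d,cal
def load(fn):
    z=np.load('pics/'+fn+'.npz',allow_pickle=True); return z['im'],z['d'],z['cal'].item()
E
python3 - <<'E'
from h import *
print(env.state())
for n in('scene','top'):
    im,d,cal=shot(n,n+'0'); print(n,cal,d.min(),d.max())
E
```

```text
pics
{'t': 0.0, 'joints': array([-1.38661426e+00,  4.91518535e-01,  1.55947456e+00,  1.09866094e-05,
        1.09173182e+00, -1.05602328e-01]), 'qvel': array([-0.00096559, -0.00029656, -0.00015306,  0.00055828,  0.00067343,
       -0.00023067]), 'tau': array([-2.31476428e-03, -6.12658167e+01, -2.58181232e+01,  6.91869948e-02,
        4.82838694e-02, -1.07860865e-04]), 'eef_pos': array([ 178.56503583, -598.67157198,  214.07860227]), 'tcp_rot': array([-3.14046773e+00, -1.29036962e-04,  2.89779248e-01]), 'ft_force': array([ 0.25160738,  0.19426645, -0.03300012]), 'moment': array([-0.02860633,  0.00649733,  0.014521  ]), 'opening': 0.9974361893845114}
scene {'vfov': 45.954896466807824, 'cx': 309.8785166929402, 'cy': 195.8227304451711, 'xyz': array([1197.44733001, -878.44406802,  902.49075164]), 'attitude': array([ 0.93616241, -0.01130074,  0.68376176])} 0.0 3999.9983
top {'vfov': 57.29596795353278, 'cx': 318.92738328731957, 'cy': 200.43982892087843, 'xyz': array([ 438.40824367,  -15.67544618, 1087.12059754]), 'attitude': array([ 0.08198598,  0.0087038 , -1.57877272])} 0.0 1961.8824
```

View pics/scene0.png

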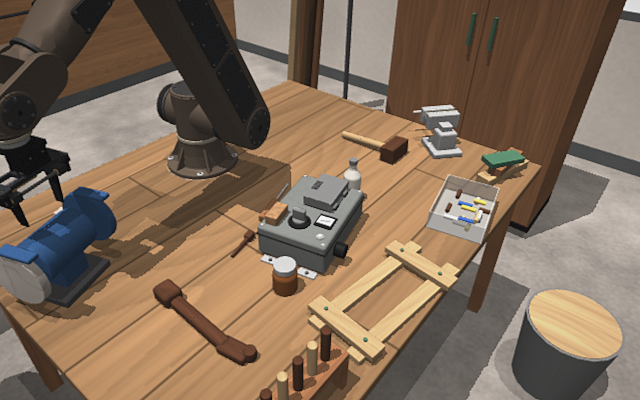

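View pics/top0.png

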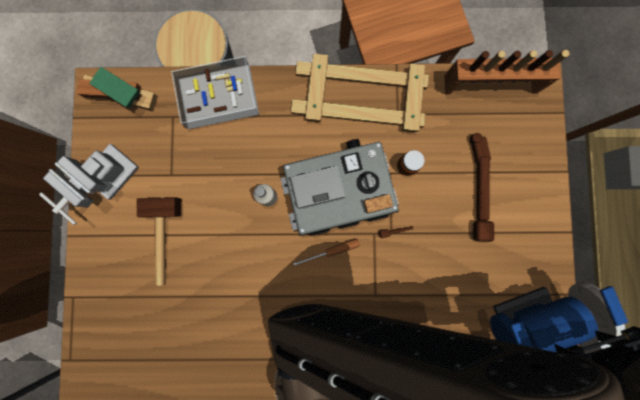

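Both pictures show the box. In the top view it is centred at about (340,187), with the flap at (318,184), the cork block at (379,203) and the knob at (368,182). It stands slightly rotated. Next I'll unproject the pixels and fit the box pose.

```bash
cat >> h.py <<'E'
def cloud(d,cal):
    f=200/np.tan(np.radians(cal['vfov'])/2)
    v,u=np.mgrid[0:400,0:640]
    P=np.stack([(u-cal['cx'])/f*d,-(v-cal['cy'])/f*d,-d],-1)
    M=R.from_euler('xyz',cal['attitude']).as_matrix()
    return P@M.T+cal['xyz']
E
python3 - <<'E'
from h import *
for n in('top0','scene0'):
    im,d,cal=load(n); P=cloud(d,cal); P[d==0]=np.nan
    print({k:v for k,v in cal.items() if k not in('xyz','attitude')})
    for (u,v) in [(150,330),(230,270),(440,200),(440,100),(260,130)] if n=='top0' else [(150,200),(200,330),(400,250),(340,120)]:
        print(n,u,v,P[v,u].round(1))
    s=(P[...,2]>90)&(P[...,2]<106)&(abs(P[...,0]-640)<200)&(abs(P[...,1]-0)<250)
    s=s.astype(np.uint8); k,l,st,c=cv2.connectedComponentsWithStats(s)
    i=1+st[1:,4].argmax(); q=P[l==i]; print(st[i],np.nanmedian(q,0).round(1))
    h,b=np.histogram(q[:,2],16,(90,106));print(h)
    r=cv2.minAreaRect(q[:,:2].astype(np.float32)); print(r, cv2.boxPoints(r).round(1).tolist())
    f=(P[...,2]>118)&(P[...,2]<140)&(abs(P[...,0]-640)<200)&(abs(P[...,1]-0)<250)
    k,l,st,c=cv2.connectedComponentsWithStats(f.astype(np.uint8))
    for i in range(1,k):
        if st[i,4]>40:
            q=P[l==i]; print(st[i],np.nanmedian(q,0).round(1),np.percentile(q[:,2],[5,95]).round(1),cv2.minAreaRect(q[:,:2].astype(np.float32)))
im,d,cal=load('top0')
c=cv2.resize(im[125:255,250:440],None,fx=4,fy=4,interpolation=2); cv2.imwrite('pics/topz.png',c[...,::-1])
E
```

```text
{'vfov': 57.29596795353278, 'cx': 318.92738328731957, 'cy': 200.43982892087843}
top0 150 330 [153.4 488.6  -3.2]
top0 230 270 [324.5 257.   -3.4]
top0 440 200 [ 526.2 -367.5   -2.4]
top0 440 100 [ 832.5 -378.8   -4.4]
top0 260 130 [744.3 170.4  -2.3]
[ 283  142  115   89 5078] [553.  -81.4  98.6]
[  17   17   40   50  126  268  546  797 1011  845  556  274  144  132
  136  119]
((555.5345458984375, -64.94467163085938), (199.99754333496094, 279.8039245605469), 13.292769432067871) [[426.0, 48.20000076293945], [490.3999938964844, -224.10000610351562], [685.0, -178.10000610351562], [620.7000122070312, 94.19999694824219]]
[ 291  166   54   42 1528] [554.   -3.3 130.8] [127.9 133.8] ((554.6146850585938, -3.2998046875), (84.40248107910156, 125.57135772705078), 13.359986305236816)
[364 194  29  19 354] [ 509.2 -162.8  126.4] [123.2 129.3] ((509.1680908203125, -163.16258239746094), (34.78179168701172, 70.51966094970703), 14.385173797607422)
{'vfov': 45.954896466807824, 'cx': 309.8785166929402, 'cy': 195.8227304451711}
scene0 150 200 [  62.5 -267.9    4.2]
scene0 200 330 [ 583.7 -502.8   23.2]
[... 370 characters left out ...]
77929688, -181.39999389648438], [622.0999755859375, 97.0]]
[348 163   9   9  54] [545.7 138.4 126.6] [118.5 139.4] ((545.355224609375, 139.58328247070312), (24.736419677734375, 17.049131393432617), 43.771575927734375)
[303 173  46  36 943] [558.4 -15.6 133.7] [121.3 136.5] ((554.1395263671875, -4.491645812988281), (86.56980895996094, 132.6967010498047), 13.800774574279785)
[265 201  23  21 275] [ 513.9 -169.   128.7] [120.3 131.8] ((510.8301696777344, -163.8209991455078), (36.441810607910156, 74.56869506835938), 16.651329040527344)
[292 210  14  11  89] [ 572.5 -144.6  128.4] [119.7 138.5] ((571.277587890625, -144.90335083007812), (35.216827392578125, 14.045782089233398), 30.018644332885742)
```

View pics/topz.png

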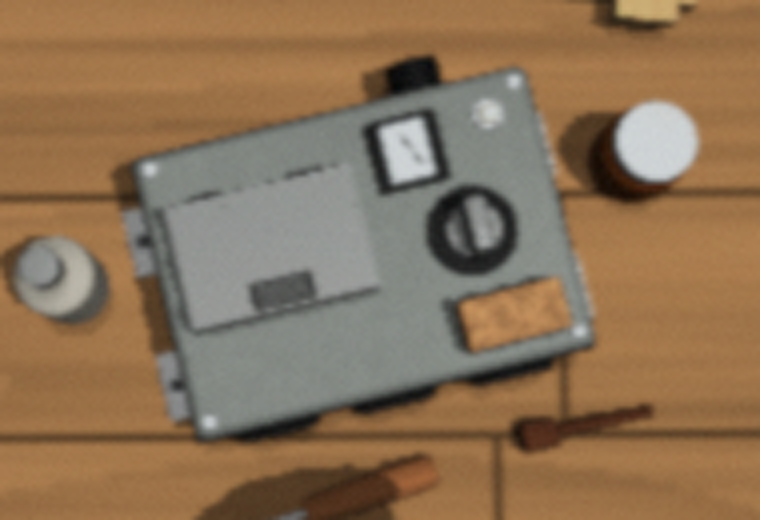

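>>> arm_command:
  steps:
    - {"dz":-0.07,"claw":1}
    - {"dz":-0.07,"dx":0.02,"dy":-0.02,"claw":1}
    - {"dx":0.0515,"dy":-0.0527,"claw":1}
    - {"dx":0.0515,"dy":-0.0527,"claw":1}
    - {"dx":0.0515,"dy":-0.0527,"claw":1}
    - {"dx":0.0515,"dy":-0.0527,"claw":1}
    - {"dx":0.0515,"dy":-0.0527,"claw":1}
    - {"dx":0.0515,"dy":-0.0527,"claw":1}
    - {"dx":0.0515,"dy":-0.0527,"claw":1}
    - {"dx":0.0515,"dy":-0.0527,"claw":1}

```text
$.steps[0]: bad value
```

>>> arm_command:
  steps:
    - {"dx":0,"dy":0,"dz":-0.07,"rx":0,"ry":0,"rz":0,"claw":1}
    - {"dx":0.02,"dy":-0.02,"dz":-0.07,"rx":0,"ry":0,"rz":0,"claw":1}
    - {"dx":0.0515,"dy":-0.0527,"dz":0,"rx":0,"ry":0,"rz":0,"claw":1}
    - {"dx":0.0515,"dy":-0.0527,"dz":0,"rx":0,"ry":0,"rz":0,"claw":1}
    - {"dx":0.0515,"dy":-0.0527,"dz":0,"rx":0,"ry":0,"rz":0,"claw":1}
    - {"dx":0.0515,"dy":-0.0527,"dz":0,"rx":0,"ry":0,"rz":0,"claw":1}
    - {"dx":0.0515,"dy":-0.0527,"dz":0,"rx":0,"ry":0,"rz":0,"claw":1}
    - {"dx":0.0515,"dy":-0.0527,"dz":0,"rx":0,"ry":0,"rz":0,"claw":1}

```text
t: 1.1
eef_pos: [356.8, -258.4, 328.0]
tcp_rot: [-3.136, -0.001, 0.283]
ft_force: [1.0, 0.2, 0.8]
opening: 0.215
```

>>> arm_command:
  steps:
    - {"dx":0.041,"dy":-0.048,"dz":0,"rx":0,"ry":0,"rz":0.01,"claw":1}
    - {"dx":0.041,"dy":-0.048,"dz":0,"rx":0,"ry":0,"rz":0.01,"claw":1}
    - {"dx":0.041,"dy":-0.048,"dz":0,"rx":0,"ry":0,"rz":0.01,"claw":1}
    - {"dx":0.041,"dy":-0.048,"dz":0,"rx":0,"ry":0,"rz":0.01,"claw":1}
    - {"dx":0.041,"dy":-0.048,"dz":0,"rx":0,"ry":0,"rz":0,"claw":1}
    - {"dx":0,"dy":0,"dz":0,"rx":0,"ry":0,"rz":0,"claw":1}

```text
t: 1.85
eef_pos: [470.5, -20.3, 328.9]
tcp_rot: [-3.135, -0.0, 0.223]
ft_force: [-0.7, -0.5, 0.5]
opening: 0.005
```

```bash
python3 - <<'E'
from h import *
s=env.state();print(s['t'],s['eef_pos'],s['tcp_rot'],s['ft_force'],s['opening'],s['joints'].round(2))
im,d,cal=shot('wrist','w1'); print(cal)
E
```

```text
1.85 [470.46615115 -20.3170275  328.87833624] [-3.13509845e+00 -3.04472157e-04  2.22879167e-01] [-0.66560998 -0.47315942  0.49340046] 0.005117374017321958 [-0.19  0.16  1.75  0.01  1.24  1.16]
{'vfov': 62.59304767501946, 'cx': 321.44006401697465, 'cy': 204.36625178066544, 'xyz': array([538.31771747,  -7.49167301, 499.18829002]), 'attitude': array([-0.24935523,  0.00603577, -1.34778953])}
```

View pics/w1.png

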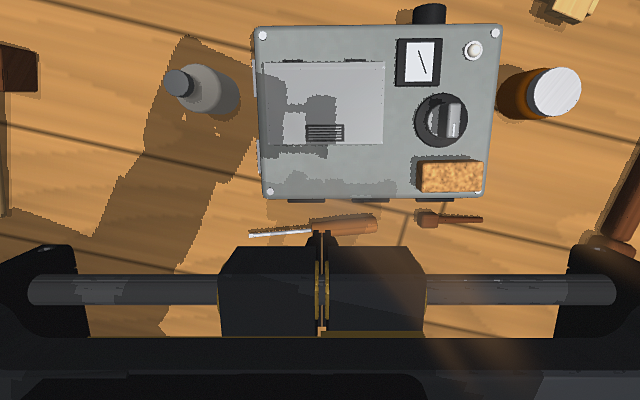

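The wrist picture shows the ribbed patch at about (324,133) on the shut flap. The shut fingertips are at (322,240), just beyond the jaw blocks. I'll measure both.

```bash
python3 - <<'E'
from h import *
im,d,cal=load('w1'); P=cloud(d,cal); P[d==0]=np.nan
def fit(m):
    k,l,st,c=cv2.connectedComponentsWithStats(m.astype(np.uint8)); i=1+st[1:,4].argmax(); q=P[l==i]; q=q[~np.isnan(q[:,0])]
    return st[i],np.nanmedian(q,0).round(1),cv2.minAreaRect(q[:,:2].astype(np.float32))
z=P[...,2]
print(fit((z>93)&(z<107)&(P[...,0]>420)))
print(fit((z>118)&(z<140)&(P[...,1]>-90)&(P[...,0]>490)))
g=im.max(-1); sub=np.zeros_like(g,bool); sub[118:148,295:355]=1
print(fit(sub&(g<95)), g[125:142:3,310:345:4])
# finger
s=env.state(); M=R.from_euler('xyz',s['tcp_rot']).as_matrix()
Q=(P-s['eef_pos'])@M
for v in range(225,300,5):
    r=[(u,Q[v,u].round(0).tolist()) for u in range(296,350,6)]
    print(v,r)
E
```

```text
(array([  254,    23,   249,   176, 26608], dtype=int32), array([577.5, -81.5, 100.3]), ((556.0328369140625, -65.26693725585938), (199.61160278320312, 278.0722961425781), 13.252448081970215))
(array([ 264,   62,  121,   83, 9667], dtype=int32), array([556.9,  -4.2, 132.6]), ((555.3302612304688, -4.4522247314453125), (84.25496673583984, 126.19690704345703), 13.231901168823242))
(array([305, 124,  39,  18, 473], dtype=int32), array([526.3,  -9.2, 133.1]), ((526.0962524414062, -10.862569808959961), (18.195449829101562, 41.60912322998047), 12.770941734313965)) [[36 36 34 38 40 44 45 62 60]
 [54 45 43 54 48 56 54 83 66]
 [58 45 52 37 40 42 43 60 66]
 [48 42 39 39 39 50 49 73 67]
 [58 50 48 38 47 48 47 83 65]
 [54 49 42 38 39 40 42 58 69]]
225 [(296, [-91.0, -40.0, 329.0]), (302, [-91.0, -30.0, 329.0]), (308, [-91.0, -21.0, 329.0]), (314, [-86.0, -11.0, 312.0]), (320, [-84.0, -2.0, 307.0]), (326, [-84.0, 8.0, 308.0]), (332, [-84.0, 17.0, 305.0]), (338, [-84.0, 26.0, 306.0]), (344, [-83.0, 35.0, 305.0])]
230 [(296, [-95.0, -39.0, 315.0]), (302, [-95.0, -30.0, 314.0]), (308, [-94.0, -20.0, 3
[... 2836 characters left out ...]
0, -102.0]), (314, [33.0, -1.0, -102.0]), (320, [29.0, -0.0, -94.0]), (326, [31.0, 1.0, -98.0]), (332, [33.0, 3.0, -102.0]), (338, [34.0, 4.0, -102.0]), (344, [33.0, 6.0, -101.0])]
290 [(296, [33.0, -5.0, -103.0]), (302, [32.0, -4.0, -102.0]), (308, [32.0, -3.0, -102.0]), (314, [32.0, -1.0, -102.0]), (320, [28.0, -0.0, -95.0]), (326, [30.0, 1.0, -98.0]), (332, [32.0, 3.0, -103.0]), (338, [32.0, 4.0, -102.0]), (344, [32.0, 5.0, -102.0])]
295 [(296, [31.0, -6.0, -102.0]), (302, [31.0, -4.0, -103.0]), (308, [31.0, -3.0, -102.0]), (314, [31.0, -1.0, -103.0]), (320, [27.0, -0.0, -95.0]), (326, [29.0, 1.0, -99.0]), (332, [31.0, 3.0, -102.0]), (338, [31.0, 4.0, -102.0]), (344, [31.0, 6.0, -102.0])]
```

```bash
python3 - <<'E'
from h import *
im,d,cal=load('w1')
cv2.imwrite('pics/w1z.png',cv2.resize(im[215:345,240:400],None,fx=4.5,fy=4.5,interpolation=2)[...,::-1])
E
```

```text
(no output)
```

View pics/w1z.png

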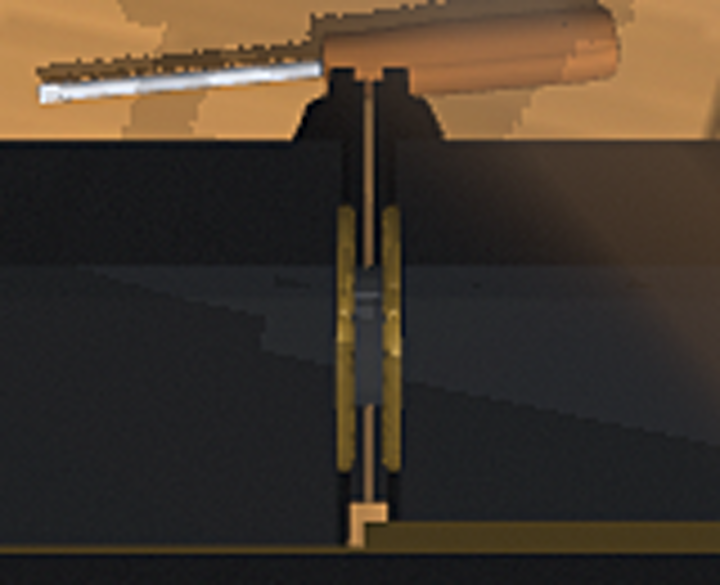

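>>> arm_command:
  steps:
    - {"dx":0.0175,"dy":0.001,"dz":0.057,"rx":0,"ry":0,"rz":-0.005,"claw":1}
    - {"dx":0.0175,"dy":0.001,"dz":0.057,"rx":0,"ry":0,"rz":0,"claw":1}
    - {"dx":0.0175,"dy":0.001,"dz":0.057,"rx":0,"ry":0,"rz":0,"claw":1}
    - {"dx":0.0175,"dy":0.001,"dz":0.03,"rx":0,"ry":0,"rz":0,"claw":1}
    - {"dx":0,"dy":0,"dz":0,"rx":0,"ry":0,"rz":0,"claw":1}

```text
t: 2.52
eef_pos: [524.9, -16.5, 164.4]
tcp_rot: [-3.137, -0.001, 0.225]
ft_force: [-0.1, -0.6, 0.7]
opening: 0.002
```

```bash
python3 - <<'E'
from h import *
s=env.state();print(s['t'],s['eef_pos'],s['tcp_rot'],s['ft_force'],s['opening'])
im,d,cal=shot('wrist','w2'); P=cloud(d,cal)
for u in (300,310,322,335,345): print(u,[ (v,P[v,u].round(0).tolist()) for v in range(200,240,5)])
E
```

```text
2.525 [524.9332932  -16.46493132 164.43415809] [-3.13705005e+00 -8.88697340e-04  2.24956439e-01] [-0.14183526 -0.59840593  0.66671487] 0.0021310759694674
300 [(200, [542.0, -0.0, 133.0]), (205, [539.0, -1.0, 132.0]), (210, [536.0, -1.0, 133.0]), (215, [532.0, -2.0, 132.0]), (220, [529.0, -3.0, 133.0]), (225, [526.0, -3.0, 133.0]), (230, [523.0, -4.0, 134.0]), (235, [520.0, -5.0, 134.0])]
310 [(200, [543.0, -6.0, 132.0]), (205, [540.0, -7.0, 133.0]), (210, [537.0, -8.0, 132.0]), (215, [534.0, -8.0, 133.0]), (220, [531.0, -9.0, 134.0]), (225, [528.0, -10.0, 133.0]), (230, [524.0, -11.0, 132.0]), (235, [521.0, -11.0, 133.0])]
322 [(200, [545.0, -14.0, 133.0]), (205, [542.0, -14.0, 133.0]), (210, [539.0, -15.0, 133.0]), (215, [536.0, -16.0, 133.0]), (220, [532.0, -17.0, 133.0]), (225, [529.0, -17.0, 133.0]), (230, [526.0, -18.0, 133.0]), (235, [535.0, -16.0, 169.0])]
335 [(200, [547.0, -22.0, 132.0]), (205, [544.0, -22.0, 133.0]), (210, [540.0, -23.0, 132.0]), (215, [538.0, -24.0, 134.0]), (220, [535.0, -24.0, 134.0]), (225, [531.0, -25.0, 134.0]), (230, [528.0, -26.0, 133.0]), (235, [525.0, -27.0, 134.0])]
345 [(200, [549.0, -28.0, 133.0]), (205, [545.0, -29.0, 132.0]), (210, [542.0, -29.0, 133.0]), (215, [539.0, -30.0, 133.0]), (220, [536.0, -31.0, 134.0]), (225, [532.0, -32.0, 132.0]), (230, [529.0, -32.0, 134.0]), (235, [526.0, -33.0, 133.0])]
```

View pics/w2.png

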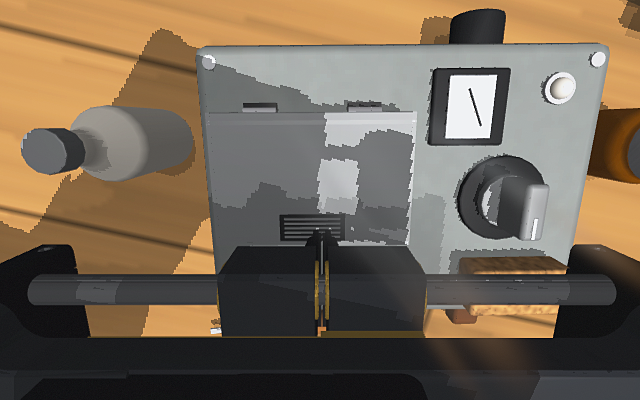

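The patch centre is near (313,228), slightly left of the fingers, so I'll correct that and come down close.

>>> arm_command:
  steps:
    - {"dx":0.002,"dy":-0.0065,"dz":0.015,"rx":0,"ry":0,"rz":-0.004,"claw":1}
    - {"dx":0,"dy":0,"dz":0.012,"rx":0,"ry":0,"rz":0,"claw":1}
    - {"dx":0,"dy":0,"dz":0,"rx":0,"ry":0,"rz":0,"claw":1}

```text
t: 2.95
eef_pos: [525.0, -11.6, 145.1]
tcp_rot: [-3.139, -0.005, 0.231]
ft_force: [-0.1, -0.7, -0.1]
opening: 0.005
```

>>> arm_command:
  steps:
    - {"dx":0,"dy":0,"dz":0.01,"rx":0,"ry":0,"rz":0,"claw":1}
    - {"dx":0,"dy":0,"dz":0.003,"rx":0,"ry":0,"rz":0,"claw":1}

```text
t: 3.2
eef_pos: [525.2, -11.6, 134.7]
tcp_rot: [-3.139, -0.006, 0.231]
ft_force: [-0.3, -0.2, 0.8]
opening: 0.003
```

>>> arm_command:
  steps:
    - {"dx":0,"dy":0,"dz":0.0035,"rx":0,"ry":0,"rz":0,"claw":1}
    - {"dx":0,"dy":0,"dz":0.0025,"rx":0,"ry":0,"rz":0,"claw":1}

```text
t: 3.45
eef_pos: [524.6, -11.7, 130.1]
tcp_rot: [-3.139, -0.005, 0.231]
ft_force: [-5.4, -1.9, 7.8]
opening: 0.005
```

>>> arm_command:
  steps:
    - {"dx":0,"dy":0,"dz":0.0025,"rx":0,"ry":0,"rz":0,"claw":1}

```text
t: 3.58
eef_pos: [524.0, -11.9, 128.3]
tcp_rot: [-3.139, -0.004, 0.231]
ft_force: [-4.9, -2.5, 8.4]
opening: 0.007
```

>>> arm_command:
  steps:
    - {"dx":0,"dy":0,"dz":0.0022,"rx":0,"ry":0,"rz":0,"claw":1}

```text
t: 3.7
eef_pos: [524.0, -12.0, 127.8]
tcp_rot: [-3.14, -0.004, 0.232]
ft_force: [-8.0, -0.3, 29.9]
opening: 0.007
```

The force jumped to the firm stop at z = 127.8, so the flap is pressed home. I'll let go now: up, then back.

>>> arm_command:
  steps:
    - {"dx":-0.01,"dy":0,"dz":-0.075,"rx":0,"ry":0,"rz":0,"claw":1}
    - {"dx":-0.055,"dy":0,"dz":-0.055,"rx":0,"ry":0,"rz":0,"claw":1}
    - {"dx":-0.055,"dy":0,"dz":-0.05,"rx":0,"ry":0,"rz":0,"claw":1}
    - {"dx":-0.03,"dy":0,"dz":-0.05,"rx":0,"ry":0,"rz":0,"claw":1}
    - {"dx":0,"dy":0,"dz":0,"rx":0,"ry":0,"rz":0,"claw":1}
    - {"dx":0,"dy":0,"dz":0,"rx":0,"ry":0,"rz":0,"claw":1}
    - {"dx":0,"dy":0,"dz":0,"rx":0,"ry":0,"rz":0,"claw":1}
    - {"dx":0,"dy":0,"dz":0,"rx":0,"ry":0,"rz":0,"claw":1}

```text
t: 4.7
eef_pos: [404.1, -40.4, 314.4]
tcp_rot: [-3.139, -0.003, 0.232]
ft_force: [0.2, 0.4, -0.3]
opening: 0.003
```

```bash
python3 - <<'E'
from h import *
s=env.state();print(s['t'],s['eef_pos'],s['tcp_rot'],s['ft_force'],s['opening'])
im,d,cal=shot('wrist','w3')
E
```

```text
4.7 [404.08912665 -40.44493109 314.36704625] [-3.13947401e+00 -2.68013404e-03  2.32103127e-01] [ 0.19228331  0.44375625 -0.31729444] 0.003166748623569541
```

View pics/w3.png

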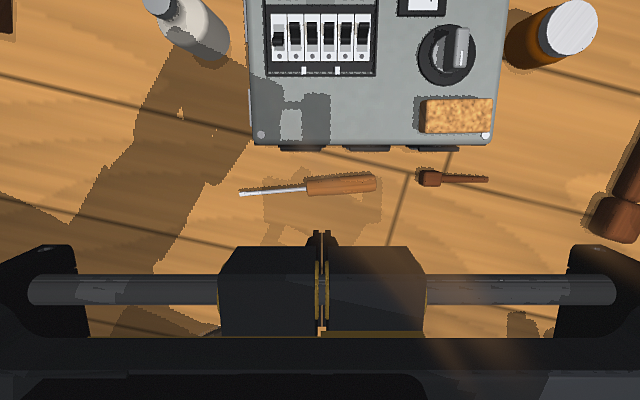

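The flap has sprung open. The row of six levers is at (279–361, 25–55), and the leftmost at (279,40) looks different. I'll zoom in, measure, and look from the scene camera as well.

```bash
python3 - <<'E'
from h import *
im,d,cal=load('w3')
cv2.imwrite('pics/w3z.png',cv2.resize(im[0:90,250:400],None,fx=5.3,fy=5.3,interpolation=2)[...,::-1])
im,d,cal=shot('scene','s3')
cv2.imwrite('pics/s3z.png',cv2.resize(im[140:280,240:400],None,fx=4,fy=4,interpolation=2)[...,::-1])
im,d,cal=load('w3');P=cloud(d,cal); P[d==0]=np.nan
z=P[...,2]; m=(z>115)&(z<130)&(abs(P[...,1])<100)&(P[...,0]>490)
k,l,st,c=cv2.connectedComponentsWithStats(m.astype(np.uint8))
o=np.array([556,-65.3]);a=np.radians(13.25);B=np.array([[np.cos(a),-np.sin(a)],[np.sin(a),np.cos(a)]])
for i in range(1,k):
    if st[i,4]>8:
        q=P[l==i]; b=(q[:,:2]-o)@B; print(st[i],np.median(q,0).round(1),'box',b.min(0).round(1),b.max(0).round(1),np.median(b,0).round(1),q[:,2].max().round(1))
E
```

```text
[289  22  11  13 133] [552.9  21.8 122.9] box [12.9 80.6] [22.6 90.5] [17.1 85.4] 126.7
[307  22  10  14 128] [556.9   4.8 123.4] box [12.2 63.4] [22.4 72.8] [16.7 67.7] 126.6
[324  22  10  14 124] [560.8 -12.  123. ] box [12.2 46.3] [22.5 55.5] [16.9 50.5] 125.9
[341  22  11  14 135] [564.9 -28.9 122.7] box [12.3 28.1] [22.6 38.1] [17.  33.5] 126.2
[358  22  12  14 138] [568.9 -46.1 122.9] box [12.2 10.5] [22.6 20.8] [16.9 15.7] 126.7
[272  36  11  10  99] [537.   36.  123.4] box [ 1.2 98. ] [ 11.3 108. ] [  4.6 102.7] 126.6
```

View pics/w3z.png

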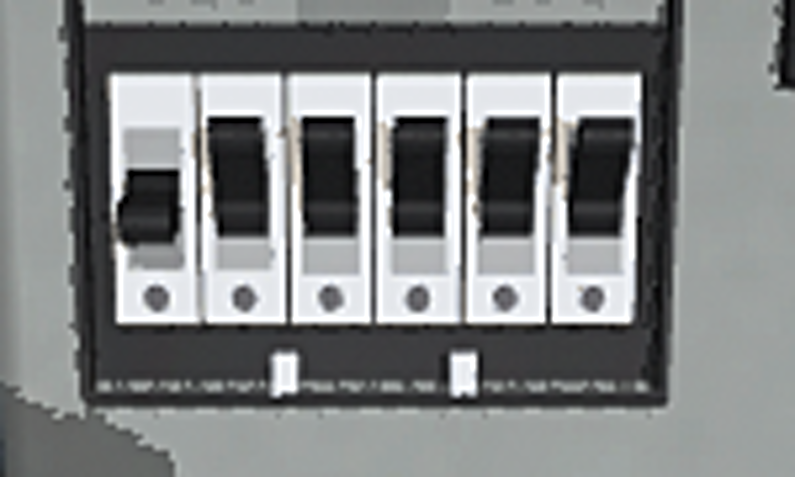

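View pics/s3z.png

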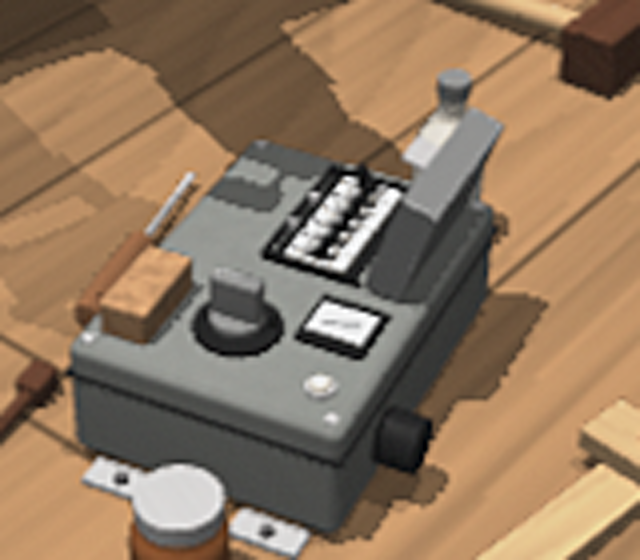

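The wrist zoom shows the leftmost lever leaning to the near edge and the other five leaning to the hinge. The scene view shows the flap standing open, leaning back. The tripped tip is at box (≈4, 102.8), which matches the expected 3 and the 17.5 mm pitch. I'll move to a point in front of it.

>>> arm_command:
  steps:
    - {"dx":0.039,"dy":-0.014,"dz":0.051,"rx":0,"ry":0,"rz":0,"claw":1}
    - {"dx":0.039,"dy":-0.014,"dz":0.051,"rx":0,"ry":0,"rz":0,"claw":1}
    - {"dx":0.039,"dy":-0.014,"dz":0.051,"rx":0,"ry":0,"rz":0,"claw":1}
    - {"dx":0.036,"dy":-0.014,"dz":0.045,"rx":0,"ry":0,"rz":0,"claw":1}
    - {"dx":0,"dy":0,"dz":0,"rx":0,"ry":0,"rz":0,"claw":1}

```text
t: 5.42
eef_pos: [517.8, 33.8, 150.6]
tcp_rot: [-3.141, -0.003, 0.232]
ft_force: [-0.0, -0.1, 0.4]
opening: 0.003
```

```bash
cat >> h.py <<'E'
o=np.array([556,-65.3]);a=np.radians(13.25);B=np.array([[np.cos(a),-np.sin(a)],[np.sin(a),np.cos(a)]])
def levers(fn):
    im,d,cal=load(fn);P=cloud(d,cal); P[d==0]=np.nan
    z=P[...,2]; bb=(P[...,:2]-o)@B
    m=(z>115)&(z<130)&(bb[...,1]<118)&(bb[...,1]>0)&(bb[...,0]>-20)&(bb[...,0]<35)
    k,l,st,c=cv2.connectedComponentsWithStats(m.astype(np.uint8))
    for i in range(1,k):
        if st[i,4]>8:
            q=P[l==i]; b=bb[l==i]; print(st[i],'box',b.min(0).round(1),b.max(0).round(1),np.median(b,0).round(1),q[:,2].max().round(1))
E
python3 - <<'E'
from h import *
s=env.state();print(s['t'],s['eef_pos'],s['tcp_rot'],s['ft_force'],'tcp box',(s['eef_pos'][:2]-o)@B)
im,d,cal=shot('wrist','w4'); levers('w4')
E
```

```text
5.425 [517.75236825  33.75004202 150.62424013] [-3.14066656e+00 -2.78823084e-03  2.31715803e-01] [-0.03994351 -0.11410985  0.40295609] tcp box [-14.52714308 105.1796286 ]
[342 174  18  15 246] box [12.9 80.7] [23.1 90.7] [19.1 85.8] 126.0
[370 174  19  15 259] box [12.9 63.1] [23.1 73.5] [19.3 68.8] 126.1
[397 174  21  15 273] box [12.9 45.2] [23.2 56.2] [19.1 51.5] 126.2
[424 174  23  15 291] box [12.9 28. ] [23.2 38.6] [19.2 34.2] 125.7
[452 174  24  15 310] box [12.9  9.9] [23.2 21.2] [19.1 17. ] 125.9
[315 190  16  19 280] box [ 1.6 98.3] [ 11.7 107.9] [  7.2 103.1] 126.1
```

View pics/w4.png

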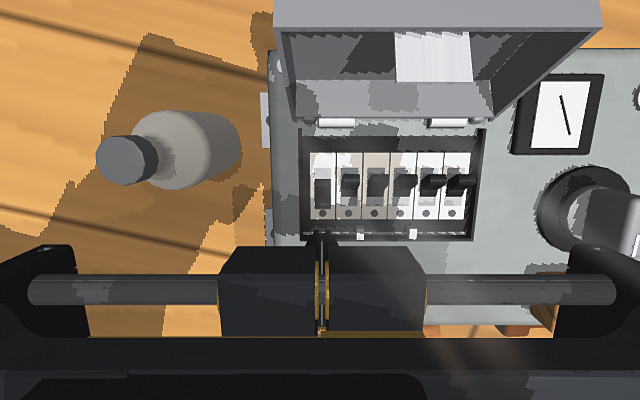

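The flap still stands open and the fingertips at (322,240) are just before the tripped lever at (322,197). I'll correct by −5 mm in x and −2 mm in y, then go down.

>>> arm_command:
  steps:
    - {"dx":-0.007,"dy":0.0028,"dz":0.008,"rx":0,"ry":0,"rz":0,"claw":1}
    - {"dx":0,"dy":0,"dz":0.02,"rx":0,"ry":0,"rz":0,"claw":1}
    - {"dx":0,"dy":0,"dz":0.012,"rx":0,"ry":0,"rz":0,"claw":1}
    - {"dx":0,"dy":0,"dz":0,"rx":0,"ry":0,"rz":0,"claw":1}

```text
t: 5.98
eef_pos: [511.4, 27.7, 122.5]
tcp_rot: [3.14, -0.009, 0.23]
ft_force: [0.2, 0.1, 0.4]
opening: 0.002
```

```bash
python3 - <<'E'
from h import *
s=env.state();print(s['t'],s['eef_pos'],s['tcp_rot'],s['ft_force'],'tcp box',(s['eef_pos'][:2]-o)@B)
E
```

```text
5.975 [511.38332376  27.68988694 122.49067002] [ 3.14031973 -0.00896918  0.22973371] [0.15843004 0.08307925 0.38163932] tcp box [-22.11562879 100.74058683]
```

>>> arm_command:
  steps:
    - {"dx":0.004,"dy":-0.003,"dz":0.007,"rx":0,"ry":0,"rz":0,"claw":1}
    - {"dx":0,"dy":0,"dz":0.003,"rx":0,"ry":0.005,"rz":0,"claw":1}
    - {"dx":0,"dy":0,"dz":0,"rx":0,"ry":0,"rz":0,"claw":1}

```text
t: 6.35
eef_pos: [514.6, 30.7, 115.2]
tcp_rot: [3.14, -0.019, 0.23]
ft_force: [1.0, 1.0, 0.7]
opening: -0.0
```

```bash
python3 - <<'E'
from h import *
s=env.state();print(s['t'],s['eef_pos'],s['tcp_rot'],s['ft_force'],'tcp box',(s['eef_pos'][:2]-o)@B)
E
```

```text
6.35 [514.56432979  30.73201235 115.24124505] [ 3.13967678 -0.01934645  0.22960661] [1.01632976 1.03222994 0.69858224] tcp box [-18.32204718 102.97264078]
```

>>> arm_command:
  steps:
    - {"dx":0.006,"dy":0,"dz":0.0005,"rx":0,"ry":-0.008,"rz":0,"claw":1}
    - {"dx":0.006,"dy":0,"dz":0,"rx":0,"ry":0,"rz":0,"claw":1}
    - {"dx":0.006,"dy":0,"dz":0,"rx":0,"ry":0,"rz":0,"claw":1}

```text
t: 6.72
eef_pos: [528.9, 34.2, 115.2]
tcp_rot: [3.14, -0.005, 0.23]
ft_force: [-2.3, -0.6, 1.3]
opening: 0.005
```

```bash
python3 - <<'E'
from h import *
s=env.state();print(s['t'],s['eef_pos'],s['tcp_rot'],s['ft_force'],'tcp box',(s['eef_pos'][:2]-o)@B)
E
```

```text
6.725 [528.9264939   34.18563736 115.21920014] [ 3.13985179 -0.00460148  0.22968892] [-2.2715021  -0.63757558  1.26004496] tcp box [ -3.55064232 103.0425141 ]
```

>>> arm_command:
  steps:
    - {"dx":0.004,"dy":0,"dz":0,"rx":0,"ry":0,"rz":0,"claw":1}
    - {"dx":0.003,"dy":0,"dz":0,"rx":0,"ry":0,"rz":0,"claw":1}

```text
t: 6.98
eef_pos: [534.7, 35.6, 115.3]
tcp_rot: [3.14, -0.004, 0.23]
ft_force: [-3.9, -2.0, 2.6]
opening: 0.003
```

>>> arm_command:
  steps:
    - {"dx":0.0025,"dy":0,"dz":0,"rx":0,"ry":0,"rz":0,"claw":1}

```text
t: 7.1
eef_pos: [535.3, 35.8, 115.0]
tcp_rot: [3.14, -0.0, 0.23]
ft_force: [-12.9, -5.4, 7.7]
opening: 0.001
```

The force rose to 14 N with only 0.6 mm of travel, so the lever is on its stop. I'll back off, rise clear and look.

>>> arm_command:
  steps:
    - {"dx":-0.02,"dy":0,"dz":0,"rx":0,"ry":0,"rz":0,"claw":1}
    - {"dx":-0.015,"dy":0,"dz":-0.06,"rx":0,"ry":0,"rz":0,"claw":1}
    - {"dx":-0.05,"dy":0.02,"dz":-0.055,"rx":0,"ry":0,"rz":0,"claw":1}
    - {"dx":-0.02,"dy":0.02,"dz":-0.05,"rx":0,"ry":0,"rz":0,"claw":1}
    - {"dx":0,"dy":0,"dz":0,"rx":0,"ry":0,"rz":0,"claw":1}
    - {"dx":0,"dy":0,"dz":0,"rx":0,"ry":0,"rz":0,"claw":1}

```text
t: 7.85
eef_pos: [460.7, -15.4, 250.0]
tcp_rot: [3.139, -0.004, 0.23]
ft_force: [0.3, 1.1, -0.7]
opening: 0.005
```

```bash
python3 - <<'E'
from h import *
s=env.state();print(s['t'],s['eef_pos'],s['tcp_rot'],s['ft_force'],'tcp box',(s['eef_pos'][:2]-o)@B)
im,d,cal=shot('wrist','w5'); levers('w5')
im,d,cal=shot('scene','s5')
cv2.imwrite('pics/s5z.png',cv2.resize(im[100:300,150:410],None,fx=3,fy=3,interpolation=2)[...,::-1])
E
```

```text
7.85 [460.69642465 -15.35286236 250.00659559] [ 3.13913635 -0.0040937   0.23018836] [ 0.3089049   1.13454306 -0.70028181] tcp box [-81.31862003  70.46112452]
[275  79  13  14 161] box [12.6 98. ] [ 22.6 108.1] [ 17.7 102.9] 125.9
[296  79  12  14 152] box [12.6 80.7] [22.6 90.6] [17.6 85.9] 125.9
[317  79  11  14 143] box [12.5 63.6] [22.5 72.4] [17.5 68. ] 126.1
[337  79  12  13 148] box [13.3 45.7] [22.6 55.3] [17.5 50.6] 126.3
[356  79  14  14 165] box [12.6 28. ] [22.7 38.2] [17.5 33.3] 126.2
[376  79  14  14 167] box [12.5 10.6] [22.6 20.8] [17.5 16.1] 126.0
```

View pics/w5.png

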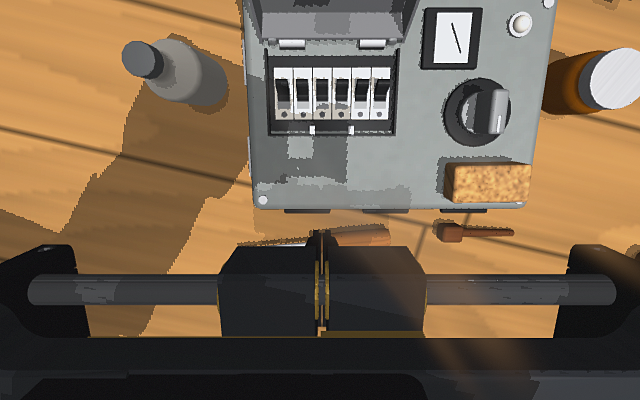

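View pics/s5z.png

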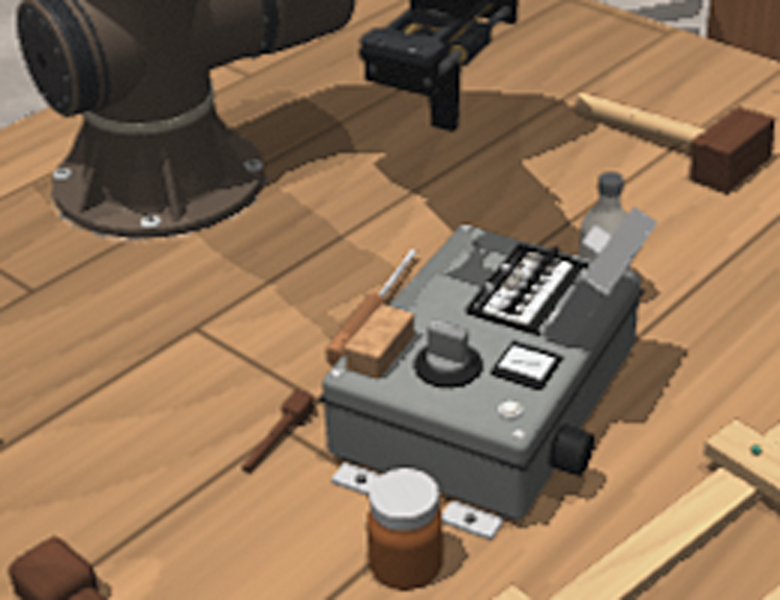

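All six levers are now in line at box x 17.5–17.7, the flap stands open, and the arm is clear. Handing in.

```bash
python3 -c "
from cell import env
env.job_done(); s=env.state(); print(s['t'],s['ft_force'])"
```

```text
the job is handed in; nothing more can be done
the job is handed in; nothing more can be done
```

The breaker is reset: the flap stands open, all six levers lie in line at on, and the job is handed in at about 8 s of the 42 s allowed. No verdict is reported.

- **Flap:** I pressed the thumb patch straight down once with the shut fingertips, about 5 mm until the firm stop. That peaked at about 30 N vertically, well above the roughly 5 N needed. I then let go up and back; the flap sprang open and was still open in every later picture.
- **Lever:** The tripped breaker was the leftmost. I pushed its lever to its stop, where the force rose to about 14 N, and backed off.
- **Last checks:** The lever sits at box x 17.7 mm, against 17.5 to 17.6 mm for the other five. The cork block, knob, bottle, jar, peg and screwdriver look where they were. The arm stood about 80 mm in front of the box's centre and 250 mm above the bench, with no contact force beyond about 1 N of sensor noise.
- **Not checked:** The state read after hand-in was refused, so I saw nothing of the second after hand-in.

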